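# Hold the cart's gate hinge leaf in line for its pin

### The arm

A 6-joint arm with a two-finger parallel gripper is mounted at the origin on the work surface. World frame = base frame: x ahead of the robot, y to its left, z up, the work surface at z = 0. Lengths are in m, angles in rad, forces in N, time in s.
With the tool pointing down it reaches from about 0.35 to 0.85 m from the base axis. Payload 8.1 kg.
Tool frame: the origin (TCP) lies between the finger pads; the fingertips stand 11 mm ahead of it and the grasp point (between the pads) lies 8 mm behind it (robot.tips_ahead is the distance from the TCP to the fingertips, in m); z points along the fingers, y is the line along which they close (so a half turn about z gives the same grasp; the last joint's range is limited). The gripper opens to 93 mm and grips with 3 to 60 N. Pads are 15 mm wide; open, the fingers measure 128 mm over their backs; the gripper's body (75 mm by 188 mm) begins 65 mm behind the grasp point.
Start: joints at [1.096, 0.13, 1.488, -0, 1.523, -0.085], TCP at [0.228, 0.555, 0.205] pointing down, gripper open.
Joint ranges: [-2.96, 2.96], [-0.89, 2.26], [0.02, 2.5], [-1.34, 4.48], [0, 2.73], [-2.66, 2.66]. Speed limits (rad/s): [2.39, 2.39, 2.79, 3.14, 3.14, 3.14].

### API

Orientations are given as a rotation vector (axis times angle).
In Python, from plant import robot gives the robot as it stands. The module is installed in compiled form; this text tells all that it offers.
- The arm moves only by the tool move_arm, never from a script. Its argument "deltas" is one flat list of numbers, 7 for each row, row after row: the shift along the tool's x, y, z in m, then the turn, a rotation vector about the tool's x, y, z in rad, then the opening, from 0 (shut) to 1 (fully open). A call has 1 to 12 rows; each row is the pose to reach, as a shift and turn from the pose commanded when the call began, along the tool's axes at that moment; what a row does not reach only later rows make up. A row lasts 1/8 s, in which the tool goes at most 62.5 mm and 10.7 degrees, less where a joint would pass 70% of its speed; a pose out of reach is approached as far as the arm can. A call with a gripper value outside its range is refused whole. The fingers move at their own pace and stop on an object; "squeeze" is the grip in N (left out, the last holds). Time passes only in rows, so rows that repeat a pose let the fingers close. It gives the time, the measured TCP pose, the force, the opening and the grip force at its end, in the units of the state.
- robot.read_state(): the state, without advancing time (a new reading comes with each control period).
- robot.read_camera(name): name is "scene" or "side" or "wrist"; returns (picture, depth): 400x640x3 uint8, red, green, blue; 400x640 float32, m along the optical axis (not along the pixel's ray), 0 where there is no reading.
- robot.camera_model(name): a dict with "K" (3x3 intrinsics, pixels), "k1" (the pictures are not rectified: a ray, as slopes to the right and down, at radius r is drawn at 1 + k1 r^2 times it, then the intrinsics apply), "R" (3x3) and "t" (3): a world point X has camera coordinates R X + t; the wrist camera has in their place "tool_from_camera" (4x4, takes a point from camera to tool coordinates, whose origin is the TCP and whose axes are the flange's). Camera axes: x right, y down, z forward; pixel columns grow to the right and rows downward; lengths in m; the calibration is good to about 2 mm. A picture is of the moment at which its call begins: read the wrist's pose just before it. camera_model takes no time and is no camera call.
- robot.close_job(): hands the job in; it is judged then, once.
Trained networks look in the newest picture that a camera, given by its name, has taken for a name from the list of things; names that differ only in an ending like _2 or _b are one class to them, and where a whole thing is asked for, a point or a joint stands for the part that bears it (a point fixed in the world has none). Each returns a list of dicts, best first, with "confidence" (0 to 1); they miss things now and then, are a little off and sometimes report something else, mostly with a low value. They report only what shows in the picture. A call takes as long as a camera call.
- robot.recognise(camera, label): "uv" ([column, row] in pixels, amid what is visible of it).
The state is a dict: "t": time; "q": joint angles; "dq": joint speeds; "joint_torque": joint torques, N m; "tool_pos": TCP position; "orientation": TCP orientation; "force": force on the tool from outside, world axes, zero at the start; "wrist_torque": the same for the moment, N m; "opening": finger opening in m; "gripper_force": force on a finger pad.
Only numpy, scipy, OpenCV 4.12 (cv2) and the standard library are available. Lean on these libraries where they do the work, as an engineer would, in place of code of your own. Each camera call takes 0.05 s, during which the arm holds its last target. There are 200 camera calls.

### The job

Lift the loose hinge leaf (the steel plate with a knuckle along its top edge) out of the wooden rack and slide its plate down into the slot of the hinge block, until its knuckle sits between the block's two fixed knuckles with all three holes in one straight line, ready for a pin. The slot is deeper than that and nothing will carry the leaf at this height, so finish while still gripping it, holding it there steady and in line. Leave everything else on the cart where it is.

Things in the scene. Friction and masses are not known exactly. Their poses are not given: they have to be found in the camera images.
- leaf: Loose hinge leaf, steel, 0.32 kg, same after a half turn about z. Upright plate 8 thick (x), 56 wide (y), 62 mm high; on its top edge one knuckle: tube along y, 24 mm diameter, 60 long, 13 mm through hole, axis 72 mm above the origin, top 84. Origin: centre of the plate's lower edge. Stands upright in a rack slot, axes parallel to the rack's. Grip the knuckle from above, closing along x.
- leaf_bore (a point): Middle of the hole through the loose leaf's knuckle, 72 mm above the leaf's origin; y runs along the hole.
- jamb: Hinge block, fixed, place and yaw vary; grey, 44 (x) by 135 (y) by 54 mm high, origin centre of underside. Slot centred in its top: 11 wide (x), 65 long (y), 46 deep (floor 8 mm up), mouth chamfered 3 mm. Past each slot end a 10 mm thick post carries a fixed knuckle: tube along y, 24 mm diameter, 35 long, 13 mm hole, axis 94 mm up, top 106. Gap between posts and between knuckles 65 mm.
- jamb_bore (a point): Point midway between the two fixed knuckles on their common axis, 94 mm above the deck; y runs along the holes. The middle of the loose leaf's hole belongs here; the leaf's lower edge is then 22 mm above the deck, 14 mm above the slot's floor.
- rack: Wooden rack, fixed; place and yaw vary, left or right of the hinge block. 60 mm (x) by 210 mm (y), 40 mm high, origin at the centre of its underside. Two slots 10 mm wide, 63 mm long (y), 30 mm deep (floor 10 mm above the deck), end to end, centres at y = -50 and +50 mm: one holds the hinge leaf, the other the plain plate.
- spare: Bystander: plain steel plate without knuckle, 8 mm by 56 mm by 70 mm high, standing in the rack's other slot; origin at the centre of its lower edge.
- mug: Bystander: white ceramic mug, 76 mm in diameter, 88 mm high, origin at the centre of its foot.
- weight: Bystander: brass parcel weight, 56 mm in diameter, 75 mm high with its knob, origin at the centre of its underside.
- whistle: Bystander: red plastic whistle, lying on its side, about 57 mm long and 18 mm high, origin under its middle.
- pin: Bystander: the hinge pin, 9 mm in diameter, 150 mm long along its y, with a crossbar head, lying on the deck; origin under the middle of its shank.
- clip: Bystander: steel bulldog clip lying on the deck, 50 mm wide, about 15 mm high; origin under its middle.
- tape: Bystander: cardboard tape core, 90 mm in diameter, 48 mm high; origin at the centre of its underside.

How it is judged:
By the outcome, as a careful person would: the job done as asked, in the order asked, and still so for the second after the job is handed in, while the arm keeps its last pose, push and grip.
It also fails if it takes over 42 s, if anything falls off the work surface, if the arm or the gripper's body presses on something with over 40 N, if the wrist force passes 120 N, or if a joint passes its speed limit or range.

## Working session

There is one attempt and no reset: what is moved stays moved. The work goes in short steps, Python scripts to look and compute and a tool call to move; the robot and the scene stay as the last step left them, time stands still between calls to the robot, and variables do not carry over. Pictures are saved under pics/ and viewed, at most 10 in all, crops included, and the job is handed in when it is done.

Besides the shell and the picture viewer there is one more tool, called after "Emit:" by a JSON object that holds its "api" and its "payload". move_arm: Moves the arm, as the interface text tells. Its arguments: {"type":"object","properties":{"deltas":{"type":"array","items":{"type":"number"}},"squeeze":{"type":"number"}},"required":["deltas"]}

```bash
mkdir -p pics
cat > h.py <<'E'
import numpy as np, cv2
from scipy.spatial.transform import Rotation as Ro
from plant import robot
def cam(name):
    s=robot.read_state(); p,d=robot.read_camera(name); m=robot.camera_model(name)
    if name=='wrist':
        T=np.eye(4);T[:3,:3]=Ro.from_rotvec(s['orientation']).as_matrix();T[:3,3]=s['tool_pos'];W=T@m['tool_from_camera']
    else:
        W=np.eye(4);W[:3,:3]=m['R'].T;W[:3,3]=-m['R'].T@m['t']
    return p,d,m,W
def cloud(d,m,W):
    v,u=np.mgrid[:d.shape[0],:d.shape[1]]
    pts=np.stack([u,v],-1).reshape(-1,1,2).astype(float)
    n=cv2.undistortPoints(pts,np.array(m['K'],float),np.array([m['k1'],0,0,0.])).reshape(d.shape+(2,))
    P=np.dstack([n[...,0]*d,n[...,1]*d,d])
    return P@W[:3,:3].T+W[:3,3]
E
python3 - <<'E'
from h import *
for n in ('scene','side','wrist'):
    p,d,m,W=cam(n); X=cloud(d,m,W)
    np.savez(f'{n}0.npz',p=p,d=d,X=X)
    cv2.imwrite(f'pics/{n}0.png',p[...,::-1])
    print(n,W[:3,3].round(3),m['k1'],(d>0).mean())
    for l in ('leaf','jamb','rack','spare'):
        for r in robot.recognise(n,l)[:1]:
            u,v=np.round(r['uv']).astype(int); print(l,u,v,round(r['confidence'],2),X[v,u].round(3))
print(robot.read_state())
E
```

```text
scene [ 1.235 -0.089  0.714] -0.018355756389921984 0.99599609375
leaf 445 193 0.73 [0.533 0.245 0.086]
jamb 228 230 0.85 [ 0.556 -0.211  0.053]
rack 419 220 0.59 [0.549 0.192 0.029]
spare 403 200 0.88 [0.518 0.161 0.062]
side [ 0.288 -0.486  0.725] 0.00581085885190369 0.995921875
leaf 270 131 0.75 [0.524 0.24  0.076]
jamb 376 290 0.78 [ 0.546 -0.22   0.028]
rack 277 163 0.89 [0.507 0.164 0.041]
wrist [0.152 0.586 0.384] -0.0009023507331927908 0.996109375
rack 230 389 0.62 [0.495 0.294 0.025]
{'t': 0.75, 'q': array([ 1.09558701e+00,  1.30367603e-01,  1.48818954e+00,  3.27330946e-05,
        1.52294937e+00, -8.53932355e-02]), 'dq': array([-9.37287745e-04,  1.07097171e-05,  9.01026873e-04,  3.72646049e-04,
       -4.34756802e-04, -2.99551550e-04]), 'joint_torque': array([ 3.44493683e-04, -5.59637260e+01, -4.92009544e+01,  7.69253285e-02,
        2.22247245e-02, -6.71559951e-05]), 'tool_pos': array([0.22799016, 0.55503237, 0.20476034]), 'orientation': array([-6.08453039e-01, -3.08210019e+00, -1.44231239e-04]), 'force': array([ 0.59476325, -0.04368591,  0.4889689 ]), 'wrist_torque': array([-0.00190998,  0.00846964,  0.02589477]), 'gripper_force': 0.0, 'opening': 0.09272675536338951}
```

View pics/scene0.png

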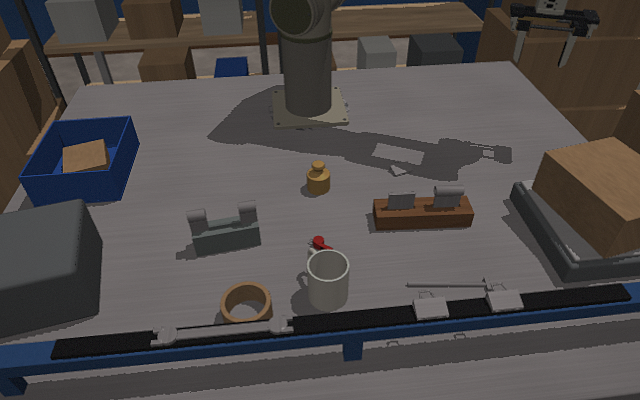

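View pics/side0.png

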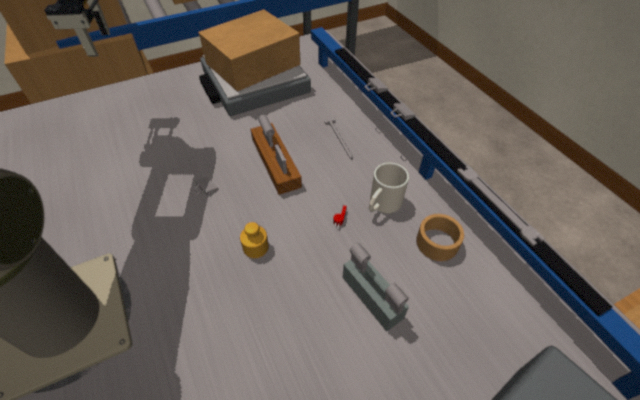

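The scene view shows the leaf in the rack's right slot at (446,196), with the spare plate at (402,200). The hinge block is at (228,228). In the side view the leaf is at (268,130) and the block at (376,290). Next I fit both poses from the depth data.

```bash
cat >> h.py <<'E'
def box(P):
    c,s,a=cv2.minAreaRect((P[:,:2]*1000).astype(np.float32)); 
    if s[0]>s[1]: a+=90   # long side -> y axis; angle a is now the short-side direction
    a=(a+90)%180-90
    return np.array(c)/1000,sorted(s),a
def near(X,c,r,z0,z1):
    P=X.reshape(-1,3);P=P[np.isfinite(P).all(1)]
    return P[(np.hypot(P[:,0]-c[0],P[:,1]-c[1])<r)&(P[:,2]>z0)&(P[:,2]<z1)]
E
python3 - <<'E'
from h import *
for n in('scene','side'):
    X=np.load(n+'0.npz')['X']
    for nm,c,r,z0,z1 in (('leaf',(.53,.245),.05,.066,.1),('spare',(.518,.161),.04,.05,.09),('rack',(.52,.2),.13,.033,.045),('jambfix',(.55,-.21),.09,.075,.12),('jambtop',(.55,-.21),.09,.048,.058)):
        P=near(X,c,r,z0,z1)
        if len(P)>5:
            b=box(P);print(n,nm,len(P),np.round(b[0],3),np.round(b[1]),round(b[2],1),'zmax',np.percentile(P[:,2],98).round(4))
s=robot.read_state();print(Ro.from_rotvec(s['orientation']).as_matrix().round(3));print(robot.camera_model('wrist'))
E
```

```text
scene leaf 385 [0.526 0.256] [22. 62.] -8.4 zmax 0.0957
scene spare 349 [0.517 0.156] [12. 56.] -6.9 zmax 0.0827
scene rack 1567 [0.52  0.207] [ 65. 211.] -3.5 zmax 0.0439
scene jambfix 546 [ 0.546 -0.218] [ 23. 133.] 6.7 zmax 0.1077
scene jambtop 794 [ 0.543 -0.218] [ 49. 133.] 7.9 zmax 0.0574
side leaf 209 [0.52  0.255] [22. 63.] -2.6 zmax 0.0952
side spare 143 [0.514 0.156] [ 9. 58.] -3.9 zmax 0.0829
side rack 1229 [0.517 0.207] [ 61. 214.] -3.5 zmax 0.0436
side jambfix 628 [ 0.54  -0.219] [ 24. 135.] 7.9 zmax 0.1075
side jambtop 1042 [ 0.541 -0.219] [ 45. 135.] 7.7 zmax 0.0568
[[-0.925  0.38   0.   ]
 [ 0.38   0.925  0.   ]
 [ 0.     0.    -1.   ]]
{'K': array([[294.96493252,   0.        , 317.02053741],
       [  0.        , 294.96493252, 200.4101086 ],
       [  0.        ,   0.        ,   1.        ]]), 'k1': -0.0009023507331927908, 'tool_from_camera': array([[-3.75951275e-04, -9.54216631e-01, -2.99116165e-01,
         8.25067056e-02],
       [ 9.99998789e-01,  9.28881793e-05, -1.55319678e-03,
        -1.61425897e-04],
       [ 1.50987056e-03, -2.99116387e-01,  9.54215441e-01,
        -1.79757395e-01],
       [ 0.00000000e+00,  0.00000000e+00,  0.00000000e+00,
         1.00000000e+00]])}
```

Emit:
{"api": "move_arm", "payload": {"deltas": [-0.055,-0.0235,0,0,0,0.177,1,-0.11,-0.047,0,0,0,0.354,1,-0.165,-0.0705,0,0,0,0.531,1,-0.22,-0.094,0,0,0,0.708,1,-0.275,-0.1175,0,0,0,0.885,1,-0.33,-0.141,0,0,0,1.062,1,-0.3865,-0.1645,0,0,0,1.241,1,-0.3865,-0.1645,0,0,0,1.241,1,-0.3865,-0.1645,0,0,0,1.241,1,-0.3865,-0.1645,0,0,0,1.241,1], "squeeze": 40}}

```text
t: 2.0
tool_pos: [0.5221, 0.2571, 0.2048]
orientation: [-2.284, -2.156, -0.0]
force: [0.5, -0.2, 0.5]
opening: 0.0929
gripper_force: 0.0
```

```bash
cat > look.py <<'E'
import sys
from h import *
p,d,m,W=cam('wrist');X=cloud(d,m,W);n=sys.argv[1]
cv2.imwrite(f'pics/{n}.png',p[...,::-1]);np.savez(n+'.npz',p=p,d=d,X=X)
s=robot.read_state();R=Ro.from_rotvec(s['orientation']).as_matrix()
print('t',s['t'],'tcp',s['tool_pos'].round(4),'yaw',np.degrees(np.arctan2(R[1,1],R[0,1])).round(2),'ztilt',R[:,2].round(4),s['force'].round(1),s['opening'])
E
python3 look.py w1
python3 - <<'E'
from h import *
X=np.load('w1.npz')['X']
for nm,c,r,z0,z1 in (('leaf',(.523,.256),.05,.08,.1),('spare',(.515,.156),.04,.074,.09),('rack',(.52,.2),.13,.033,.045)):
    P=near(X,c,r,z0,z1)
    if len(P)>5:
        b=box(P);print(nm,len(P),np.round(b[0],4),np.round(b[1],1),round(b[2],1),'z',np.percentile(P[:,2],[50,98]).round(4))
E
```

```text
t 2.05 tcp [0.5221 0.2572 0.2048] yaw -3.28 ztilt [-0.e+00  2.e-04 -1.e+00] [0.1 0.6 0. ] 0.09295508119761293
leaf 1243 [0.5228 0.2549] [23.  60.3] -3.9 z [0.0921 0.0947]
spare 308 [0.516  0.1553] [ 7.2 56.4] -3.5 z [0.0801 0.0817]
rack 5893 [0.5192 0.2046] [ 60.1 210.7] -3.6 z [0.0401 0.0416]
```

View pics/w1.png

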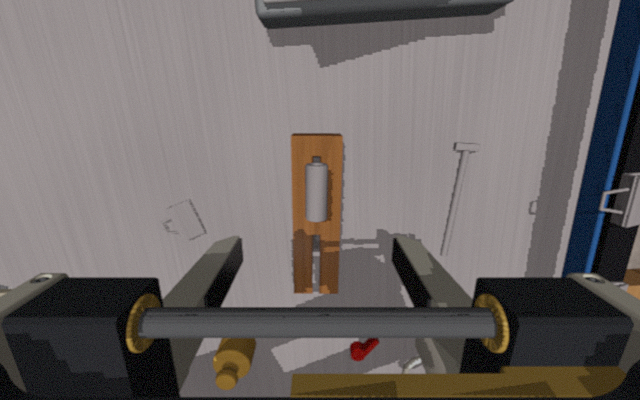

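The wrist view shows the leaf knuckle between the fingers at (316,190), with nothing near the fingers. Next I descend and grip.

Emit:
{"api": "move_arm", "payload": {"deltas": [-0.001,0.0004,0.03,0,0,0.002,1,-0.0022,0.0008,0.065,0,0,0.005,1,-0.0022,0.0008,0.1,0,0,0.005,0.8,-0.0022,0.0008,0.12,0,0,0.005,0.6,-0.0022,0.0008,0.1308,0,0,0.005,0.5,-0.0022,0.0008,0.1308,0,0,0.005,0.4,-0.0022,0.0008,0.1308,0,0,0.005,0.3,-0.0022,0.0008,0.1308,0,0,0.005,0,-0.0022,0.0008,0.1308,0,0,0.005,0,-0.0022,0.0008,0.1308,0,0,0.005,0,-0.0022,0.0008,0.1308,0,0,0.005,0], "squeeze": 50}}

```text
t: 3.42
tool_pos: [0.5248, 0.2542, 0.0767]
orientation: [2.292, 2.147, 0.004]
force: [-5.6, -2.4, 16.6]
opening: 0.012
gripper_force: 40.9
```

```bash
python3 look.py w2
python3 - <<'E'
from h import *
p,d,m,W=cam('side');X=cloud(d,m,W);cv2.imwrite('pics/s2.png',cv2.resize(p[60:240,170:370,::-1],None,fx=3.5,fy=3.3,interpolation=cv2.INTER_CUBIC)[:600,:700])
E
```

```text
t 3.475 tcp [0.525  0.2542 0.0769] yaw -3.72 ztilt [ 0.003  0.001 -1.   ] [-5.2 -2.7 17.3] 0.011832076367108046
```

View pics/w2.png

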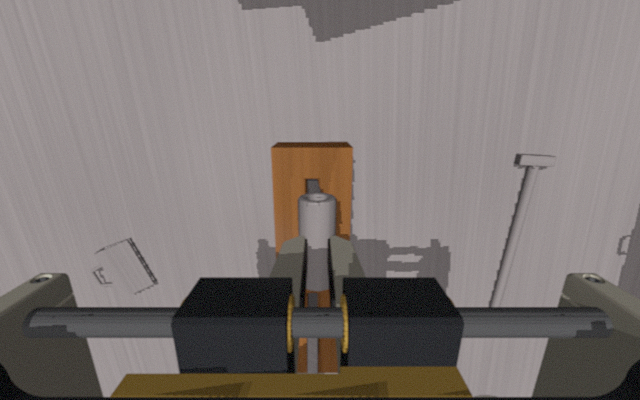

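View pics/s2.png

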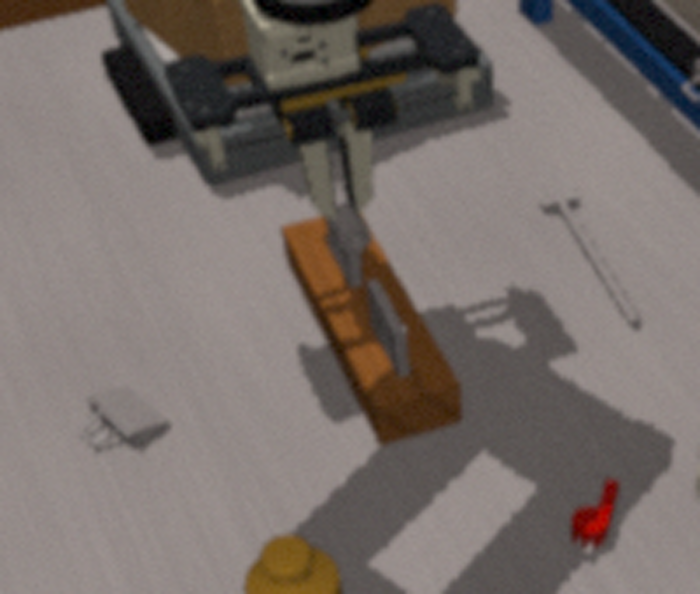

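The wrist view shows the knuckle's front end at (317,205) with the fingers closed around it. The 12 mm opening doesn't match a 24 mm tube, though. I'll check the knuckle height and the finger profile in depth.

Run:
```python
from h import *
s=robot.read_state();print(s['gripper_force'],s['opening'],robot.tips_ahead,s['force'],s['wrist_torque'])
X=np.load('w2.npz')['X']
np.set_printoptions(linewidth=200,suppress=True)
for v in (200,210,220,230,245,260,272):
    print(v,[tuple((X[v,u]*1000).round().astype(int)) for u in (280,295,303,310,317,324,331,340,350)])
```

```text
40.985369654372334 0.011799549860768171 0.011 [-5.31125588 -1.864943   16.41167631] [-0.44515476  0.97669387  0.00333401]
200 [(np.int64(498), np.int64(271), np.int64(40)), (np.int64(510), np.int64(270), np.int64(39)), (np.int64(519), np.int64(285), np.int64(89)), (np.int64(524), np.int64(285), np.int64(90)), (np.int64(527), np.int64(281), np.int64(76)), (np.int64(532), np.int64(284), np.int64(89)), (np.int64(536), np.int64(284), np.int64(89)), (np.int64(545), np.int64(268), np.int64(39)), (np.int64(552), np.int64(268), np.int64(41))]
210 [(np.int64(498), np.int64(264), np.int64(41)), (np.int64(509), np.int64(263), np.int64(40)), (np.int64(519), np.int64(279), np.int64(90)), (np.int64(523), np.int64(280), np.int64(93)), (np.int64(527), np.int64(280), np.int64(94)), (np.int64(531), np.int64(279), np.int64(91)), (np.int64(536), np.int64(279), np.int64(91)), (np.int64(544), np.int64(260), np.int64(38)), (np.int64(552), np.int64(260), np.int64(40))]
220 [(np.int64(497), np.int64(255), np.int64(40)), (np.int64(508), np.int64(254), np.int64(39)), (np.int64(518), np.int64(273), np.int64(91)
[... 1271 characters left out ...]
.int64(521), np.int64(247), np.int64(92)), (np.int64(525), np.int64(248), np.int64(94)), (np.int64(530), np.int64(247), np.int64(93)), (np.int64(533), np.int64(261), np.int64(119)), (np.int64(538), np.int64(262), np.int64(121)), (np.int64(543), np.int64(262), np.int64(122))]
272 [(np.int64(509), np.int64(264), np.int64(133)), (np.int64(516), np.int64(263), np.int64(132)), (np.int64(519), np.int64(262), np.int64(131)), (np.int64(520), np.int64(239), np.int64(93)), (np.int64(525), np.int64(239), np.int64(94)), (np.int64(529), np.int64(238), np.int64(93)), (np.int64(533), np.int64(261), np.int64(130)), (np.int64(537), np.int64(262), np.int64(133)), (np.int64(542), np.int64(262), np.int64(133))]
```

Run:
```python
from h import *
np.set_printoptions(linewidth=200,suppress=True)
for n,tcp in (('w1',(.5221,.2572,.2048)),('w2',(.525,.2542,.0769))):
    X=np.load(n+'.npz')['X']
    q=(X-np.array(tcp)); a=np.radians(-3.5); yt=np.array([np.cos(a),np.sin(a),0]); xt=np.array([-np.sin(a),np.cos(a),0])
    T=np.dstack([q@xt,q@yt,-q[...,2]])*1000   # tool frame
    M=(abs(T[...,0])<14)&(abs(T[...,1])<75)&(T[...,2]<45 if n=='w1' else T[...,2]<30)&(T[...,2]>-80)
    P=T[M]
    for z in range(-60,30,4):
        for sgn in(-1,1):
            Q=P[(P[:,2]>=z)&(P[:,2]<z+4)&(P[:,1]*sgn>0)]
            if len(Q): print(n,z,sgn,len(Q),'y',Q[:,1].min().round(1),Q[:,1].max().round(1),'x',Q[:,0].min().round(1),Q[:,0].max().round(1))
```

```text
w1 -60 -1 255 y -60.9 -44.7 x -8.1 9.0
w1 -60 1 240 y 47.2 63.1 x -8.4 9.3
w1 -56 -1 219 y -61.2 -44.8 x -8.2 8.8
w1 -56 1 223 y 47.3 62.7 x -8.7 9.4
w1 -52 -1 221 y -61.0 -44.8 x -9.1 8.9
w1 -52 1 217 y 47.3 62.4 x -8.5 9.3
w1 -48 -1 180 y -60.4 -44.9 x -9.2 9.1
w1 -48 1 177 y 47.2 61.9 x -8.1 9.1
w1 -44 -1 181 y -60.7 -44.9 x -9.3 8.9
w1 -44 1 178 y 47.2 62.4 x -8.8 9.2
w1 -40 -1 166 y -60.0 -45.0 x -8.8 8.9
w1 -40 1 164 y 47.4 62.0 x -8.6 9.3
w1 -36 -1 145 y -59.2 -44.8 x -8.7 8.9
w1 -36 1 146 y 47.4 61.7 x -7.7 9.1
w1 -32 -1 139 y -59.8 -44.8 x -8.3 8.7
w1 -32 1 142 y 47.2 62.2 x -8.2 9.1
w1 -28 -1 129 y -59.2 -44.9 x -8.2 8.8
w1 -28 1 130 y 47.3 61.6 x -8.5 9.0
w1 -24 -1 115 y -58.4 -44.8 x -8.5 8.5
w1 -24 1 110 y 47.4 60.7 x -8.2 9.2
w1 -20 -1 88 y -55.4 -44.9 x -8.3 8.6
w1 -20 1 86 y 47.4 58.5 x -8.2 8.9
w1 -16 -1 42 y -51.8 -45.0 x -8.3 8.6
w1 -16 1 43 y 47.5 54.8 x -8.4 8.6
w2 -60 -1 177 y -21.3 -5.2 x -7.8 9.3
w2 -60 1 166 y 6.8 23.0 x -8.3 9.1
w2 -56 -1 153 y -21.0 -5.2 x -1.5 9.3
w2 -56 1 161 y 6.8 22.8 x 1.5 9.1
w2 -52 -1 131 y -20.9 -5.3 x 6.5 9.2
w2 -52 1 128 y 7.0 22.7 x 6.2 9.1
w2 -48 -1 125 y -20.8 -5.1 x -7.9 9.1
w2 -48 1 133 y 6.8 22.4 x -8.3 8.9
w2 -44 -1 130 y -20.3 -5.1 x -4.2 9.1
w2 -44 1 128 y 6.9 22.3 x -0.8 9.0
w2 -40 -1 106 y -19.9 -5.2 x 6.2 9.1
w2 -40 1 93 y 7.0 21.9 x 6.7 9.2
w2 -36 -1 83 y -19.9 -5.3 x 6.6 9.0
w2 -36 1 97 y 7.2 21.7 x 6.1 9.0
w2 -32 -1 106 y -20.0 -5.1 x -8.2 8.9
w2 -32 1 100 y 6.9 21.5 x -8.1 8.9
w2 -28 -1 85 y -19.4 -5.1 x -0.0 9.0
w2 -28 1 89 y 7.0 21.4 x -0.7 9.0
w2 -24 -1 70 y -19.0 -5.1 x 6.6 8.9
w2 -24 1 63 y 7.1 20.7 x 6.4 8.7
w2 -20 -1 243 y -14.9 -0.0 x -13.8 13.9
w2 -20 1 363 y 0.0 18.5 x -13.9 13.9
w2 -16 -1 200 y -12.0 -0.5 x -14.0 13.9
w2 -16 1 240 y 0.0 14.1 x -14.0 13.8
w2 -12 -1 28 y -10.6 -7.3 x 7.1 13.8
w2 -12 1 35 y 10.0 12.1 x 7.3 13.9
w2 -8 -1 10 y -10.7 -10.5 x 5.9 13.4
w2 -8 1 5 y 12.1 12.2 x 5.6 8.9
```

Depth shows the real fingertips about 13 mm behind the TCP, about 24 mm higher than stated, so the pads pinched only the top of the tube. The leaf hasn't moved. I'll open, go 24.5 mm lower and regrip.

Emit:
{"api": "move_arm", "payload": {"deltas": [0,0,0,0,0,0,0.6,0,0,0,0,0,0,0.6,0,-0.001,0,0,0,0,0.6,0,-0.001,0.008,0,0,0,0.6,0,-0.001,0.017,0,0,0,0.6,0,-0.001,0.0245,0,0,0,0.6,0,-0.001,0.0245,0,0,0,0.6,0,-0.001,0.0245,0,0,0,0,0,-0.001,0.0245,0,0,0,0,0,-0.001,0.0245,0,0,0,0,0,-0.001,0.0245,0,0,0,0,0,-0.001,0.0245,0,0,0,0], "squeeze": 50}}

```text
t: 5.03
tool_pos: [0.5228, 0.2539, 0.0497]
orientation: [2.292, 2.148, 0.0]
force: [0.1, -0.3, 1.1]
opening: 0.0225
gripper_force: 50.0
```

```bash
python3 look.py w3; python3 -c "
from h import *
s=robot.read_state();print(s['gripper_force'],s['opening'])"
```

```text
t 5.075 tcp [0.5228 0.2539 0.0497] yaw -3.73 ztilt [ 2.e-04  2.e-04 -1.e+00] [0.1 0.1 2.1] 0.022449677652096885
50.00028402399039 0.022449677652096885
```

Emit:
{"api": "move_arm", "payload": {"deltas": [0,0,-0.004,0,0,0,0,0,0,-0.01,0,0,0,0,0,0,-0.018,0,0,0,0,0,0,-0.02,0,0,0,0,0,0,-0.02,0,0,0,0], "squeeze": 60}}

```text
t: 5.7
tool_pos: [0.5227, 0.2539, 0.0697]
orientation: [-2.292, -2.148, -0.0]
force: [-0.6, -0.1, -4.1]
opening: 0.0226
gripper_force: 60.0
```

```bash
python3 look.py w4
python3 - <<'E'
from h import *
s=robot.read_state();print(s['gripper_force'],s['opening'])
X=np.load('w4.npz')['X'];X3=np.load('w3.npz')['X']
for x in (X3,X):
    tz=.0497 if x is X3 else s['tool_pos'][2]
    P=near(x,(.523,.265),.045,tz+.03,tz+.05); P=P[P[:,1]>.264]
    b=box(P);print(len(P),np.round(b[0],4),np.round(b[1],1),round(b[2],1),P[:,1].max().round(4),'ztop',np.percentile(P[:,2],[95,98]).round(4))
E
```

```text
t 5.75 tcp [0.5225 0.2538 0.0694] yaw -3.72 ztilt [-2.e-04 -0.e+00 -1.e+00] [-0.  -0.8 -3.6] 0.02208950077036697
59.9982692906633 0.02208950077036697
1879 [0.5179 0.2749] [21.9 38.8] 89.9 0.2859 ztop [0.0941 0.0945]
1893 [0.5176 0.275 ] [22.  39.4] -90.0 0.286 ztop [0.1142 0.1145]
```

View pics/w4.png

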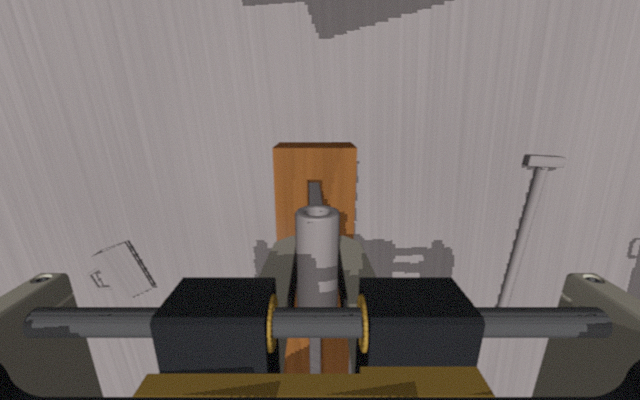

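The lift worked: the knuckle top rose 20 mm with the leaf held, and the slot shows empty at (314,190). Next I raise it and carry it to a point beside the hinge block, where the wrist camera sees the block unobstructed.

Emit:
{"api": "move_arm", "payload": {"deltas": [0,0,-0.06,0,0,0,0,-0.008,0.001,-0.12,0,0,0,0,-0.045,0.0055,-0.125,0,0,-0.02,0,-0.1,0.012,-0.125,0,0,-0.04,0,-0.16,0.0195,-0.125,0,0,-0.06,0,-0.22,0.0265,-0.125,0,0,-0.08,0,-0.28,0.034,-0.125,0,0,-0.1,0,-0.34,0.041,-0.125,0,0,-0.125,0,-0.4,0.048,-0.125,0,0,-0.15,0,-0.46,0.0555,-0.125,0,0,-0.175,0,-0.515,0.062,-0.125,0,0,-0.2,0,-0.5436,0.0654,-0.125,0,0,-0.201,0]}}

```text
t: 7.25
tool_pos: [0.5518, -0.2958, 0.1937]
orientation: [-2.067, -2.365, 0.001]
force: [0.0, 0.2, -3.3]
opening: 0.022
gripper_force: 60.0
```

Emit:
{"api": "move_arm", "payload": {"deltas": [0,0,0,0,0,0,0,0,0,0,0,0,0,0,0,0,0,0,0,0,0]}}

```text
t: 7.62
tool_pos: [0.5527, -0.2916, 0.1944]
orientation: [-2.064, -2.368, -0.0]
force: [0.1, -0.4, -3.0]
opening: 0.0222
gripper_force: 60.0
```

```bash
python3 look.py w5
cat > fit.py <<'E'
import sys
from h import *
n=sys.argv[1];c=np.array([float(sys.argv[2]),float(sys.argv[3])])
X=np.load(n+'.npz')['X'];s=robot.read_state();t=s['tool_pos'];R=Ro.from_rotvec(s['orientation']).as_matrix()
print('opening',s['opening'],s['gripper_force'],s['force'].round(1))
for nm,z0,z1 in (('knuck',.098,.115),('knucklow',.09,.115),('top',.05,.058)):
    P=near(X,c,.085,z0,z1)
    b=box(P);print(nm,len(P),np.round(b[0],4),np.round(b[1],1),round(b[2],1),'ztop',np.percentile(P[:,2],[50,98]).round(4))
T=(X-t)@R*1000
M=(abs(T[...,0])<36)&(abs(T[...,1])<14)&(T[...,2]>-47)&(T[...,2]<-34)   # held knuckle, tool frame
P=T[M];Q=P[P[:,0]>12]
print('leaf in tool: x max',np.percentile(P[:,0],99.5).round(1),'ztop',np.percentile(P[:,2],[2,10]).round(1))
for a in range(-24,32,6):
    Q=P[(P[:,0]>=a)&(P[:,0]<a+6)]
    if len(Q)>5: print(a,'y',np.percentile(Q[:,1],[1,99]).round(1),'mid',np.percentile(Q[:,1],[1,99]).mean().round(2),'z',Q[:,2].min().round(1))
E
python3 fit.py w5 .5425 -.2185
```

```text
t 7.675 tcp [ 0.5528 -0.2917  0.1945] yaw 7.87 ztilt [-0.e+00  2.e-04 -1.e+00] [ 0.3 -0.6 -3.6] 0.02210209223030211
opening 0.02210209223030211 59.99514936469495 [ 0.3 -0.6 -3.6]
knuck 1858 [ 0.5422 -0.2204] [ 22.  134.5] 7.9 ztop [0.104  0.1065]
knucklow 2053 [ 0.5423 -0.2203] [ 23.9 134.5] 7.9 ztop [0.1037 0.1065]
top 3251 [ 0.5425 -0.2205] [ 44.1 134.2] 7.8 ztop [0.0537 0.0554]
leaf in tool: x max 31.2 ztop [-44.4 -43.5]
-24 y [-10.2  12.2] mid 1.0 z -43.8
-18 y [-10.1  12. ] mid 0.99 z -45.1
-12 y [-10.1  12.1] mid 1.01 z -46.5
-6 y [-10.2  12.2] mid 0.99 z -46.9
0 y [-10.2  12.2] mid 0.97 z -45.9
6 y [-13.7  13.7] mid 0.01 z -47.0
12 y [-10.  12.] mid 1.0 z -44.7
18 y [-10.1  11.8] mid 0.87 z -45.2
24 y [-10.3  11.6] mid 0.67 z -45.1
30 y [-9.6 11.1] mid 0.76 z -43.9
```

View pics/w5.png

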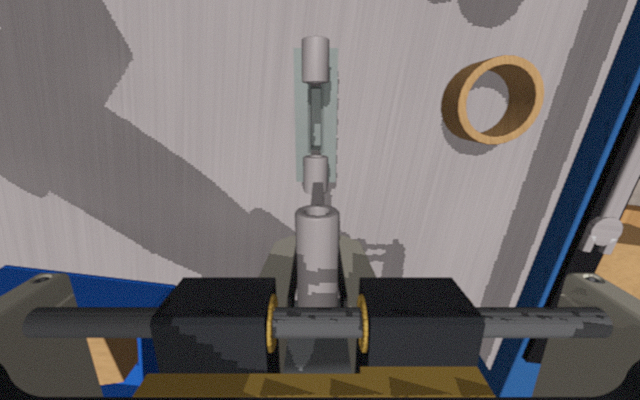

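The view shows the block with fixed knuckles at (315,60) and (315,173), the slot between them, and the held leaf at (317,255), all close to one line. I'll move over the block and lower to just above the slot mouth.

Emit:
{"api": "move_arm", "payload": {"deltas": [0.025,-0.0005,0,0,0,0,0,0.055,-0.001,0,0,0,0,0,0.0722,-0.0014,0,0,0,0,0,0.0722,-0.0014,0.01,0,0,0,0,0.0722,-0.0014,0.03,0,0,0,0,0.0722,-0.0014,0.05,0,0,0,0,0.0722,-0.0014,0.07,0,0,0,0,0.0722,-0.0014,0.0795,0,0,0,0,0.0722,-0.0014,0.0795,0,0,0,0,0.0722,-0.0014,0.0795,0,0,0,0,0.0722,-0.0014,0.0795,0,0,0,0]}}

```text
t: 9.05
tool_pos: [0.5421, -0.2219, 0.1161]
orientation: [2.064, 2.366, 0.001]
force: [0.2, 0.2, -3.0]
opening: 0.0222
gripper_force: 60.0
```

```bash
python3 look.py w6
python3 - <<'E'
from h import *
X=np.load('w6.npz')['X'];s=robot.read_state();R=Ro.from_rotvec(s['orientation']).as_matrix()
T=(X-s['tool_pos'])@R*1000
def sl(z0,z1,x0,x1,w=4,yl=26):
    P=T[(T[...,2]>z0)&(T[...,2]<z1)&(abs(T[...,1])<yl)]
    for a in range(x0,x1,w):
        Q=P[(P[:,0]>=a)&(P[:,0]<a+w)]
        if len(Q)>5:
            e=np.percentile(Q[:,1],[1,99]);print(a,len(Q),e.round(1),'mid',e.mean().round(2),'z',np.percentile(Q[:,2],3).round(1))
zt=s['tool_pos'][2]*1000
print('leaf');sl(-47,-34,-26,36)
print('fixed');sl(zt-110,zt-92,26,80,6)
print('block');sl(zt-57,zt-50,26,80,6)
E
```

```text
t 9.1 tcp [ 0.5421 -0.2219  0.116 ] yaw 7.8 ztilt [ 1.5e-03 -8.0e-04 -1.0e+00] [ 0.5 -0.7 -4. ] 0.022736112258698822
leaf
-26 47 [-10.2  12.3] mid 1.05 z -40.8
-22 215 [-10.1  12.3] mid 1.1 z -43.9
-18 237 [-10.   12.2] mid 1.09 z -44.2
-14 261 [-9.9 12.1] mid 1.09 z -44.2
-10 259 [-10.1  12.3] mid 1.12 z -44.3
-6 283 [-10.1  12.3] mid 1.07 z -44.8
-2 295 [-10.1  12.3] mid 1.08 z -45.4
2 301 [-10.1  12.3] mid 1.07 z -44.5
6 947 [-24.8  25.6] mid 0.39 z -46.6
10 285 [-9.9 12.1] mid 1.08 z -44.3
14 304 [-9.8 12.1] mid 1.14 z -44.2
18 296 [-9.8 12. ] mid 1.09 z -44.2
22 306 [-10.3  11.9] mid 0.78 z -44.1
26 339 [-10.2  11.8] mid 0.8 z -44.2
30 197 [-9.5 11.3] mid 0.9 z -43.5
fixed
26 78 [-2.6  5. ] mid 1.21 z 7.2
32 184 [-10.9  11.9] mid 0.5 z 9.7
38 307 [-11.6  11.9] mid 0.13 z 9.7
44 310 [-11.5  11.8] mid 0.13 z 9.6
50 317 [-11.4  11.6] mid 0.1 z 9.7
56 334 [-11.3  11.5] mid 0.12 z 9.7
62 329 [-11.1  12.2] mid 0.54 z 9.7
68 68 [-10.3  11. ] mid 0.34 z 10.2
block
26 126 [-21.   21.8] mid 0.4 z 60.9
32 124 [-21.7  21.7] mid -0.01 z 60.8
38 134 [-21.5  22.3] mid 0.38 z 60.9
44 143 [-21.3  22.2] mid 0.42 z 61.0
50 135 [-21.2  22. ] mid 0.42 z 60.6
56 149 [-21.7  21.9] mid 0.1 z 60.9
62 171 [-21.6  21.6] mid 0.02 z 60.9
68 95 [-21.3  21.5] mid 0.08 z 60.8
```

View pics/w6.png

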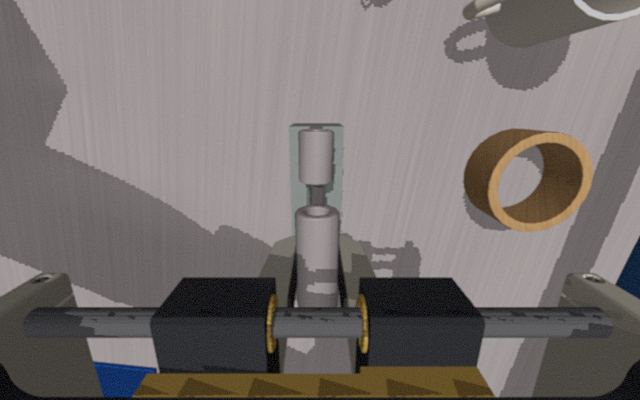

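Here the held leaf sits at (317,255) and the near fixed knuckle at (317,155), aligned to under 1 mm. I'll lower slowly into the slot and watch the force.

Emit:
{"api": "move_arm", "payload": {"deltas": [0,-0.0004,0,0,0,0,0,0,-0.0004,0.006,0,0,0,0,0,-0.0004,0.012,0,0,0,0,0,-0.0004,0.016,0,0,0,0,0,-0.0004,0.02,0,0,0,0,0,-0.0004,0.024,0,0,0,0,0,-0.0004,0.028,0,0,0,0,0,-0.0004,0.032,0,0,0,0,0,-0.0004,0.036,0,0,0,0,0,-0.0004,0.036,0,0,0,0]}}

```text
t: 10.35
tool_pos: [0.5407, -0.2215, 0.0784]
orientation: [-2.065, -2.367, 0.0]
force: [-0.8, -0.6, -3.7]
opening: 0.0219
gripper_force: 60.0
```

```bash
cat > al.py <<'E'
import sys
from h import *
X=np.load(sys.argv[1]+'.npz')['X'];s=robot.read_state();R=Ro.from_rotvec(s['orientation']).as_matrix()
T=(X-s['tool_pos'])@R*1000; zt=s['tool_pos'][2]*1000
print('opening',s['opening'],'torque',s['wrist_torque'].round(2))
def sl(nm,z0,z1,x0,x1,w,yl=15):
    P=T[(T[...,2]>z0)&(T[...,2]<z1)&(abs(T[...,1])<yl)]
    for a in range(x0,x1,w):
        Q=P[(P[:,0]>=a)&(P[:,0]<a+w)]
        if len(Q)>5:
            e=np.percentile(Q[:,1],[1,99]);print(nm,a,len(Q),e.round(1),'mid',e.mean().round(2),'z',np.percentile(Q[:,2],[3,10]).round(1), 'ztop world',(zt-np.percentile(Q[:,2],5)).round(1))
sl('leaf',-47,-34,12,30,6);sl('fixed',zt-110,zt-95,36,72,8)
E
python3 look.py w7; python3 al.py w7
```

```text
t 10.4 tcp [ 0.5409 -0.2216  0.0788] yaw 7.79 ztilt [-3.e-04  2.e-04 -1.e+00] [ 0.4 -0.1 -2.9] 0.02242292788420218
opening 0.02242292788420218 torque [-0.07  0.04 -0.02]
leaf 12 435 [-10.1  11.9] mid 0.91 z [-43.9 -43.3] ztop world 122.4
leaf 18 459 [-10.5  11.7] mid 0.62 z [-43.8 -43.4] ztop world 122.4
leaf 24 478 [-10.4  11.6] mid 0.61 z [-43.8 -43.4] ztop world 122.4
fixed 36 583 [-10.2  12.5] mid 1.18 z [-27.7 -27. ] ztop world 106.2
fixed 44 608 [-10.   12.9] mid 1.45 z [-27.5 -27. ] ztop world 106.0
fixed 52 623 [-9.8 12.8] mid 1.46 z [-27.5 -27. ] ztop world 106.0
fixed 60 664 [-9.7 12.6] mid 1.45 z [-27.6 -27. ] ztop world 106.2
fixed 68 74 [-8.7 11.5] mid 1.44 z [-26.4 -25.8] ztop world 105.0
```

No contact on the way into the slot. I'll correct 0.6 mm sideways and lower the last 16.5 mm.

Emit:
{"api": "move_arm", "payload": {"deltas": [0,0.0006,0,0,0,0,0,0,0.0006,0.003,0,0,0,0,0,0.0006,0.006,0,0,0,0,0,0.0006,0.009,0,0,0,0,0,0.0006,0.012,0,0,0,0,0,0.0006,0.0145,0,0,0,0,0,0.0006,0.0165,0,0,0,0,0,0.0006,0.0165,0,0,0,0,0,0.0006,0.0165,0,0,0,0,0,0.0006,0.0165,0,0,0,0]}}

```text
t: 11.65
tool_pos: [0.5418, -0.2216, 0.0627]
orientation: [2.065, 2.367, 0.0]
force: [0.0, 0.3, -3.7]
opening: 0.0224
gripper_force: 60.0
```

```bash
python3 look.py w8; python3 al.py w8
python3 - <<'E'
from h import *
p,d,m,W=cam('side');X=cloud(d,m,W)
cv2.imwrite('pics/s8.png',cv2.resize(p[220:350,310:450,::-1],None,fx=4.5,fy=4.5,interpolation=cv2.INTER_CUBIC))
# gap along tool x: leaf far end and fixed knuckle near end
T=np.load('w8.npz')['X'];s=robot.read_state();R=Ro.from_rotvec(s['orientation']).as_matrix();T=(T-s['tool_pos'])@R*1000
P=T[(abs(T[...,1]-1)<5)&(T[...,2]<-40)&(T[...,2]>-48)&(T[...,0]>15)&(T[...,0]<80)]
x=np.sort(P[:,0]);g=np.diff(x);i=g.argmax();print('gap',x[i],x[i+1],'end',x[-1])
E
```

```text
t 11.7 tcp [ 0.5417 -0.2216  0.0626] yaw 7.79 ztilt [ 2.e-04 -1.e-04 -1.e+00] [ 0.3 -0.7 -3.4] 0.02237800122565571
opening 0.02237800122565571 torque [-0.08  0.05 -0.01]
leaf 12 441 [-9.8 12.1] mid 1.13 z [-44.2 -43.7] ztop world 106.6
leaf 18 459 [-10.3  11.9] mid 0.83 z [-44.2 -43.7] ztop world 106.6
leaf 24 482 [-10.2  11.8] mid 0.82 z [-44.1 -43.8] ztop world 106.5
fixed 36 688 [-11.   12.1] mid 0.56 z [-43.8 -43.3] ztop world 106.3
fixed 44 733 [-10.9  12. ] mid 0.57 z [-43.9 -43.3] ztop world 106.3
fixed 52 754 [-10.6  11.8] mid 0.57 z [-43.7 -43.3] ztop world 106.1
fixed 60 812 [-10.4  12.1] mid 0.83 z [-43.8 -43.2] ztop world 106.1
fixed 68 103 [-9.4 11.1] mid 0.84 z [-42.3 -41.9] ztop world 104.7
gap 31.352485460029182 33.81924180901933 end 68.7016770839458
```

View pics/s8.png

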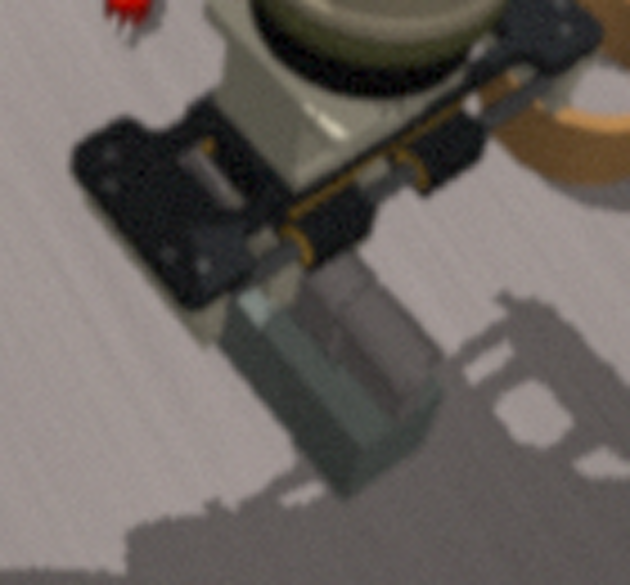

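The side view shows the leaf's knuckle in line with the fixed ones around (390,340). The end gap is 2.5 mm and the leaf sits about 0.4 mm high. I'll trim that, let it settle and recheck.

Emit:
{"api": "move_arm", "payload": {"deltas": [0,-0.0002,0.0004,0,0,0,0,0,-0.0002,0.0004,0,0,0,0,0,-0.0002,0.0004,0,0,0,0,0,-0.0002,0.0004,0,0,0,0,0,-0.0002,0.0004,0,0,0,0,0,-0.0002,0.0004,0,0,0,0,0,-0.0002,0.0004,0,0,0,0,0,-0.0002,0.0004,0,0,0,0]}}

```text
t: 12.75
tool_pos: [0.5414, -0.2215, 0.062]
orientation: [-2.065, -2.367, -0.0]
force: [0.5, -0.2, -3.4]
opening: 0.0225
gripper_force: 60.0
```

```bash
python3 look.py w9; python3 al.py w9
```

```text
t 12.8 tcp [ 0.5414 -0.2216  0.062 ] yaw 7.79 ztilt [-0.  0. -1.] [ 0.1 -0.3 -4.1] 0.022251685889117197
opening 0.022251685889117197 torque [-0.07 -0.01 -0.06]
leaf 12 431 [-9.9 12. ] mid 1.06 z [-44.2 -43.7] ztop world 106.0
leaf 18 458 [-10.3  11.9] mid 0.78 z [-44.2 -43.7] ztop world 106.0
leaf 24 488 [-10.2  11.7] mid 0.77 z [-44.2 -43.8] ztop world 106.1
fixed 36 691 [-10.5  12. ] mid 0.75 z [-44.2 -43.7] ztop world 106.1
fixed 44 737 [-10.3  11.9] mid 0.78 z [-44.3 -43.8] ztop world 106.2
fixed 52 766 [-10.7  12.3] mid 0.79 z [-44.3 -43.7] ztop world 106.0
fixed 60 819 [-10.5  12. ] mid 0.78 z [-44.2 -43.7] ztop world 106.1
fixed 68 98 [-9.8 11. ] mid 0.59 z [-43.2 -42.4] ztop world 105.0
```

The leaf and fixed knuckles now agree to about 0.1 mm sideways and in height, so I'm handing in.

```bash
python3 -c "
from plant import robot
print(robot.close_job())"
```

```text
the job is handed in; nothing more can be done
None
```

I handed the job in at about 12.8 s with the leaf still gripped at 60 N in the block's slot; its knuckle is in line with the near fixed one to about 0.1 mm, while the far one was hidden by the gripper in that last check.

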